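# Close and bolt the busbar cover of a battery module

## Task

The busbar bay in the top of the battery module has been left open: press down on the rubber pad of the orange sliding cover and draw it out of its pocket, across the bay and under the sprung steel strip until its front edge is fully home against the stop, then push the blue knob to shoot the slide bolt all the way into the cover's notch. Ease down onto the cover without a jab, and never slide it with more than 18 N on it in all, because it would bow onto the live copper; never let the fingers touch the busbars. Leave everything else where it lies.

Things in the scene. Friction and masses are not known exactly. Their poses are not given: they have to be found in the camera images.
- module: Battery module: black steel case 340 (x) x 430 (y) x 133 mm high, standing on the bench, too heavy to shift. Origin at the centre of its underside; x runs from its front panel (robot's side; two handles, two orange sockets) to its rear, y to its left, z up. Its lid is flat, top at z = 133.
- bay (a point): Centre of the open busbar bay, at lid height; the bay measures 140 (x) x 100 (y) mm. The cover slides along the module's x on the lid, between two aluminium guides with inner walls 66.5 mm either side of this point; their lips reach in to 58 mm either side, 5.5 to 8.5 mm above the lid. Axes as the module's.
- hood (a point): Middle of the front edge, at the top, of the flat dark grey hood: the pocket that hides the cover's rear end. From here it reaches 118 mm to the rear and 75 mm to each side; its top is 14.5 mm above the lid. Axes as the module's.
- strip_lip (a point): Middle of the turned-up lip of a sprung steel strip, 60 mm wide in y, that reaches from here 44 mm to the front, over the stop; lip 8 mm above the lid, 10 mm with the cover under it. The cover wedges itself under the strip in the last 17 mm of its stroke, against about 5 N, lifting it 2 mm.
- cover: Sliding cover: stiff flat orange plastic sheet 200 (x) x 130 (y) x 3 mm, 120 g, loose between the guides, 1.5 mm play each side. Origin at the centre of its underside, axes as the module's. It travels 70 to 96 mm to the module's front (-x) to close. Rear edge always in the pocket. In its left edge is a notch 14 mm wide (x), 16 mm deep, centred 55 mm behind its front edge.
- cover_grip (a point): Top centre of the cover's ribbed black rubber thumb pad: 32 (x) x 60 (y) mm, 1 mm proud of the sheet, 50 mm behind its front edge: press here. Friction about 1 on the pad, 0.2 under the cover. Pressing with 10 to 13 N moves it; a light touch slips at the strip; over 18 N in all (press and pull together) while sliding bows it onto the copper; so does a 30 N jab. Axes as the cover's.
- cover_front (a point): Middle of the cover's front edge, at its top face. Axes as the cover's.
- stop (a point): Where the middle of the cover's front edge (top face) lies when the cover is fully home against the aluminium stop bar: 3 mm above the lid. The bar, 5 mm high, is on the robot's side of this point, below the strip. Axes as the module's.
- bolt_knob (a point): Centre, half-way up, of the slide bolt's upright blue knob at the left of the cover: 14 mm in diameter, 25 mm high, lower end 10 mm above the lid, top 35 mm above it. It moves along the module's y, at module x = -75. All round it for 60 mm nothing stands higher than 11 mm above the lid. Axes as the module's.
- bolt (a joint): Travel of the slide bolt in m: 0 withdrawn (knob at module y = 105 mm), 0.022 fully shot to the module's right (-y), at its end stop, its 8 mm wide tongue then 10 mm deep in the cover's notch. It enters only when the cover is home. Starts withdrawn, within 5 mm; takes about 2 to 3 N and stays where it is left.
- busbars: Live copper bars and terminals in the bay, tops 12 to 17 mm below the lid; not to be touched. Origin and axes as the module's.
- screwdriver: red-handled screwdriver, 190 mm long, lying on the module's lid; bystander
- plug: orange power plug, about 65 x 45 x 30 mm, lying on the module's lid; bystander
- tape: blue roll of tape, 84 mm across, 19 mm high, on the bench; bystander
- mug: white mug, 82 mm across, 95 mm high, on the bench; bystander
- meter: dark grey-blue handheld meter, 190 x 90 x 45 mm, lying on the bench; bystander
- mouse: black computer mouse, 100 x 60 x 34 mm, on the bench; bystander
- screwtray: green two-part tray with screws, 110 x 75 x 30 mm, on the bench; bystander
Things that resemble listed ones, but are neither listed nor needed, are in the scene too. What is meant by the cover is not yellow, and is the smaller of those in its own colour.

How it is judged:
On the way:
1. the cover is fully home against the stop while the bolt is still withdrawn (x of cover_front in the frame of stop between -0.003 and 0.003 m and y of cover_front in the frame of stop between -0.004 and 0.004 m and z of cover_front in the frame of stop between -0.002 and 0.002 m and value of joint bolt below 0.01 m), for 0.2 s.
At the end, for the whole second after the job is handed in: The cover lies flat under its guides and at rest, its front edge within 3 mm of the stop, and the bolt is shot at least 18 of its 22 mm into the cover's notch (x of cover_front in the frame of stop between -0.003 and 0.003 m and y of cover_front in the frame of stop between -0.004 and 0.004 m and z of cover_front in the frame of stop between -0.002 and 0.002 m and value of joint bolt above 0.018 m and linear speed of cover below 0.01 m/s and velocity of joint bolt below 0.01 m/s); the robot touches nothing.
It fails at once if the cover slides while the fingers load it with more than 18 N (contact force between the fingers and cover above 18 N and distance of cover from where it was at the start of the episode above 0.003 m and linear speed of cover above 0.004 m/s).
It fails at once if the fingers jab the cover with more than 30 N (contact force between the fingers and cover above 30 N).
It fails at once if the fingers touch the live busbars (contact force between the fingers and busbars above 0.5 N).
It fails at once if a bystander is moved more than 20 mm (distance of any of screwdriver, plug, tape, mug, meter, mouse, screwtray from where it was at the start of the episode above 0.02 m).
It also fails if it takes over 58 s, if anything falls off the work surface, if the arm or the gripper's body presses on something with over 40 N, if the wrist force passes 120 N, or if a joint passes its speed limit or range.

## Robot

A 6-joint arm with a two-finger parallel gripper is mounted at the origin on the work surface. World frame = base frame: x ahead of the robot, y to its left, z up, the work surface at z = 0. Lengths are in m, angles in rad, forces in N, time in s.
With the tool pointing down it reaches from about 0.35 to 0.925 m from the base axis. Payload 6.4 kg.
Tool frame: the origin (TCP) lies midway between the tips of the shut fingers; the grasp point (between the pads) lies robot.tcp_to_grasp behind it (robot.tcp_to_grasp is the distance from the TCP to the grasp point, in m); y points along the fingers, z is the direction in which the jaws open and shut, and the axes are right-handed (so a half turn about y gives the same grasp; the last joint's range is limited). The gripper opens to 94 mm and grips with 3 to 60 N. Pads are 16 mm wide; open, the fingers measure 119 mm over their backs; the gripper's body (75 mm by 177 mm) begins 78 mm behind the grasp point.
Start: joints at [-1.276, 0.245, 1.558, -0, 1.339, -0.174], TCP at [0.294, -0.58, 0.205] pointing down, gripper open.
Joint ranges: [-3.13, 3.13], [-1.02, 2.26], [0.13, 2.54], [-0.95, 4.09], [0.21, 2.88], [-2.74, 2.74]. Speed limits (rad/s): [2.57, 2.57, 3.14, 3.14, 3.14, 3.14].

## Interface

Orientations are given as a rotation vector (axis times angle).
In Python, from bench import robot, camera gives the robot as it stands. The module is installed in compiled form; this text tells all that it offers.
- The arm moves only by the shell command python3 -m jog 'ROWS' [FORCE]. ROWS is JSON, a list of rows, each a list of 7 numbers: the shift along the tool's x, y, z normalised to -1 to 1, where 1 is 25 mm, then the turn, a rotation vector about the tool's x, y, z normalised to -1 to 1, where 1 is 0.1 rad, then the opening, from 0 (shut) to 1 (fully open). In form: [[dx, dy, dz, ax, ay, az, grip], ...]. A call has 1 to 12 rows; each row shifts and turns the commanded pose from where the row before left it, along the tool's axes as they then stand; what a row does not reach is not made up. A row lasts 1/12 s, in which the tool goes at most 41.7 mm and 7.16 degrees, less where a joint would pass 70% of its speed; a pose out of reach is approached as far as the arm can. A call with a number of a shift or a turn outside -1 to 1 is refused whole. A call with a gripper value outside its range is refused whole. The fingers move at their own pace and stop on an object; FORCE is the grip in N (left out, the last holds). Time passes only in rows, so rows that do not move let the fingers close. It gives the time, the measured TCP pose, the force and the opening at its end, in the units of the state.
- robot.state(): the state, without advancing time (a new reading comes with each control period).
- camera(name): name is "scene" or "top" or "wrist"; returns a dict with "img" (420x560x3 uint8, red, green, blue), "depth" (420x560 float32, m along the optical axis (not along the pixel's ray), 0 where there is no reading), "intrinsics" (3x3 intrinsics, pixels), "R" (3x3) and "t" (3): a world point X has camera coordinates R X + t. Camera axes: x right, y down, z forward; pixel columns grow to the right and rows downward; lengths in m; the calibration is good to about 2 mm. The wrist camera is an equidistant fisheye: a pixel r from the principal point sees the ray r / f radians off the axis. A picture is of the moment at which its call begins.
- robot.close_job(): hands the job in, once; it reports no verdict.
The state is a dict: "clock": time; "qpos": joint angles; "joint_velocities": joint speeds; "tau": joint torques, N m; "ee_pos": TCP position; "tcp_rot": TCP orientation; "contact_force": force on the tool from outside, world axes, zero at the start; "torque": the same for the moment, N m; "gripper_width": opening from 0.0 (shut) to 1.0 (fully open).
Only numpy, scipy, OpenCV 4.12 (cv2) and the standard library are available. Lean on these libraries where they do the work, as an engineer would, in place of code of your own. Each camera call takes 0.05 s, during which the arm holds its last target.

## Working session

There is one attempt and no reset: what is moved stays moved. The work goes in short steps, Python scripts to look and compute and a shell command to move; the robot and the scene stay as the last step left them, time stands still between calls to the robot, and variables do not carry over. Pictures are saved under pics/ and viewed, and the job is handed in when it is done.

```bash
mkdir -p pics; python3 - <<'E'
from bench import robot,camera
import cv2,numpy as np
print(robot.state())
try: print(robot.tcp_to_grasp)
except Exception as e: print(e)
for n in ["scene","top"]:
    c=camera(n); cv2.imwrite(f"pics/{n}0.png",c["img"][:,:,::-1]); np.savez(f"pics/{n}0.npz",**c)
    print(n,c["intrinsics"],c["R"],c["t"])
E
```

```text
{'clock': 0.0, 'qpos': array([-1.27609072e+00,  2.45802222e-01,  1.55899122e+00, -8.83608918e-06,
        1.33870509e+00, -1.74109690e-01]), 'joint_velocities': array([-0.00142491,  0.00042098,  0.00066723,  0.00187465, -0.00076404,
        0.00058534]), 'tau': array([ 8.73955178e-04, -4.15833771e+01, -3.14599586e+01,  6.85048127e-02,
        3.31662758e-02, -1.32432215e-04]), 'ee_pos': array([ 0.29351076, -0.57928908,  0.2043652 ]), 'tcp_rot': array([-0.46826797,  1.96232871, -1.95849537]), 'contact_force': array([ 0.62219435, -0.3403574 ,  0.72698825]), 'torque': array([ 0.02891199, -0.01818286,  0.00453299]), 'gripper_width': 1.0011007128847367}
0.0188
scene [[541.74185533   0.         275.4328971 ]
 [  0.         541.74185533 214.66413218]
 [  0.           0.           1.        ]] [[ 0.77138838  0.63622561 -0.01330197]
 [ 0.40437931 -0.50621343 -0.76172524]
 [-0.49136274  0.58220696 -0.64776363]] [-0.32508906 -0.11922761  2.05925689]
top [[535.3554665    0.         283.50756884]
 [  0.         535.3554665  209.4383034 ]
 [  0.           0.           1.        ]] [[ 0.0227634  -0.99972456  0.00571245]
 [-0.99606195 -0.02316901 -0.08557919]
 [ 0.08568797 -0.00374188 -0.996315  ]] [-0.03448915  0.46008123  1.73883779]
```

View pics/scene0.png

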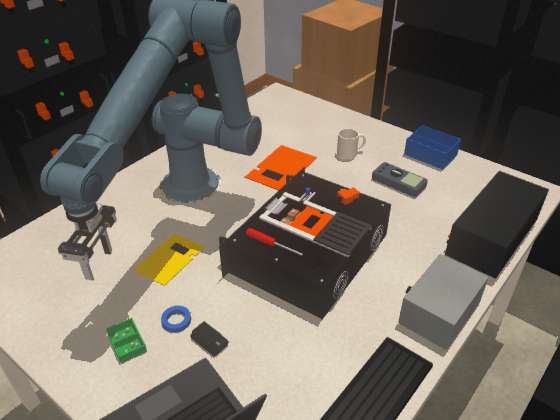

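View pics/top0.png

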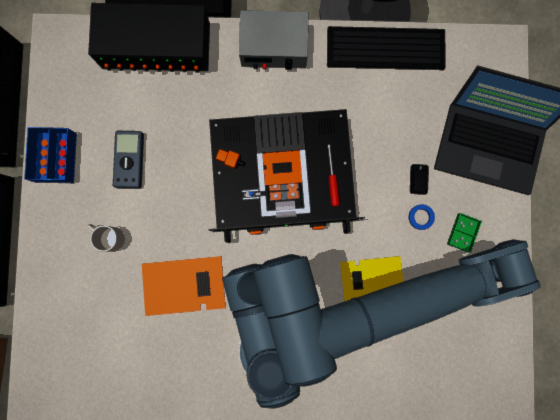

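```bash
python3 - <<'E'
import cv2
i=cv2.imread("pics/top0.png"); cv2.imwrite("pics/top0c.png",cv2.resize(i[100:290,170:370],None,fx=3.1,fy=3.1,interpolation=cv2.INTER_CUBIC))
E
```

```text
(no output)
```

View pics/top0c.png

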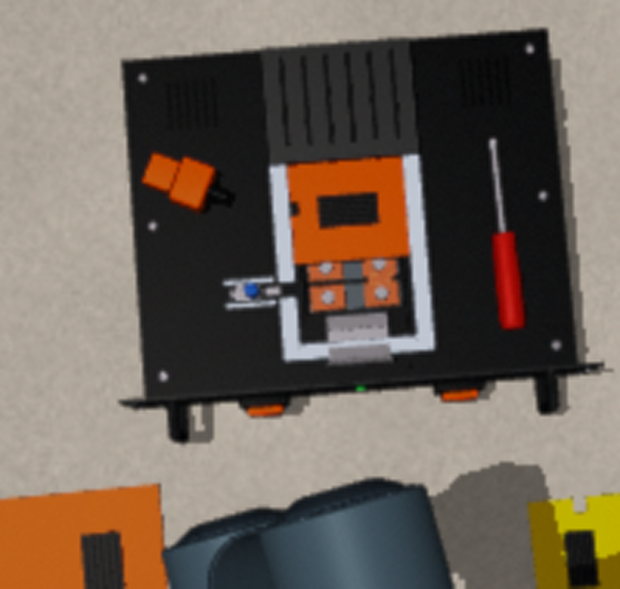

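```bash
cat > h.py <<'E'
import numpy as np
def pz(c,u,v,z):
    K=c["intrinsics"];R=c["R"];t=c["t"]
    d=R.T@np.linalg.solve(K,[u,v,1]); o=-R.T@t
    return o+d*(z-o[2])/d[2]
E
python3 - <<'E'
import numpy as np
from h import pz
c=np.load("pics/top0.npz")
f=lambda x,y:(170+(x+.5)/3.1-.5,100+(y+.5)/3.1-.5)
P={}
for n,x,y,z in [("rl",122,60,.133),("rr",547,30,.133),("fl",145,402,.133),("fr",577,365,.133),("pad",348,210,.137),("cfl",291,263,.136),("cfr",410,256,.136),("knob",251,289,.168),("lip",357,317,.141),("hoodL",267,163,.1475),("hoodR",419,153,.1475),("gFL",285,358,.14),("gFR",434,347,.14)]:
    u,v=f(x,y); P[n]=pz(c,u,v,z); print(n,P[n].round(4), c["depth"][int(round(v)),int(round(u))])
    d=c["depth"][int(round(v)),int(round(u))]
    K=c["intrinsics"]; X=c["R"].T@(np.linalg.solve(K,[u,v,1])*d-c["t"]); print("   depth",X.round(4))
a=P["rl"]-P["rr"];print(np.degrees(np.arctan2(-a[0],a[1])),np.linalg.norm(a))
a=P["rl"]-P["fl"];print(np.degrees(np.arctan2(a[1],a[0])),np.linalg.norm(a))
a=P["rr"]-P["fr"];print(np.degrees(np.arctan2(a[1],a[0])))
print(sum(P[k] for k in("rl","rr","fl","fr"))/4)
E
```

```text
rl [0.7283 0.215  0.133 ] 1.7980008
   depth [0.7609 0.2331 0.0052]
rr [ 0.7695 -0.2119  0.133 ] 1.6721759
   depth [ 0.7692 -0.2118  0.1339]
fl [0.3851 0.1804 0.133 ] 1.6381996
   depth [0.3851 0.1803 0.1335]
fr [ 0.4316 -0.246   0.133 ] 1.6399758
   depth [ 0.4313 -0.2454  0.1372]
pad [ 0.5807 -0.0156  0.137 ] 1.644548
   depth [ 0.5795 -0.0156  0.1445]
cfl [0.5264 0.0398 0.136 ] 1.6335795
   depth [0.5244 0.0393 0.1506]
cfr [ 0.5362 -0.0783  0.136 ] 1.6374998
   depth [ 0.5345 -0.0778  0.148 ]
knob [0.4958 0.0769 0.168 ] 1.6116377
   depth [0.4955 0.0768 0.17  ]
lip [ 0.4735 -0.0269  0.141 ] 1.638805
   depth [ 0.4735 -0.0269  0.1412]
hoodL [0.6242 0.0658 0.1475] 1.6564674
   depth [0.6263 0.0663 0.1363]
hoodR [ 0.6378 -0.0847  0.1475] 1.6666081
   depth [ 0.6417 -0.0855  0.128 ]
gFL [0.4314 0.0431 0.14  ] 1.6344427
   depth [0.4312 0.043  0.1417]
gFR [ 0.4457 -0.1036  0.14  ] 1.6397569
   depth [ 0.4458 -0.1037  0.1382]
5.5073072928097195 0.42889237942951397
5.758033653819244 0.34491792243504865
5.755690089186695
[ 0.57863108 -0.01562962  0.133     ]
```

```bash
cat >> h.py <<'E'
from scipy.spatial.transform import Rotation as Ro
def plan(robot,target,yaw=None,flip=0):
    "target TCP; yaw = desired world yaw (deg) of tool z measured from +y; prints tool-axis shift in units"
    s=robot.state(); R=Ro.from_rotvec(s["tcp_rot"]).as_matrix()
    d=R.T@(np.array(target)-s["ee_pos"])
    print("pos",s["ee_pos"].round(4),"F",s["contact_force"].round(2),"w",round(s["gripper_width"],3),"t",s["clock"])
    print("axes x",R[:,0].round(4),"y",R[:,1].round(4),"z",R[:,2].round(4))
    print("shift units(25mm)",(d/.025).round(3))
    if yaw is not None:
        y=np.radians(yaw); z=np.array([-np.sin(y),np.cos(y),0]); 
        if flip: z=-z
        yy=np.array([0,0,-1.]); x=np.cross(yy,z)
        T=np.c_[x,yy,z]; rv=Ro.from_matrix(R.T@T).as_rotvec(); print("turn units(.1rad)",(rv/.1).round(3))
        print("shift in target axes",(T.T@(np.array(target)-s["ee_pos"])/.025).round(3), "j6",s["qpos"][5])
E
python3 - <<'E'
from h import *
from bench import robot
for f in (0,1): plan(robot,[0.56,-0.0156,0.30],5.65,f)
E
```

```text
pos [ 0.2935 -0.5793  0.2045] F [-0.31  0.67  0.37] w 1.0 t 0.1
axes x [-8.921e-01 -4.518e-01 -3.000e-04] y [-5.0e-04  1.7e-03 -1.0e+00] z [ 0.4518 -0.8921 -0.0017]
shift units(25mm) [-19.699  -3.789 -15.307]
turn units(.1rad) [ 0.0000e+00 -2.7714e+01 -2.5000e-02]
shift in target axes [12.828 -3.821 21.391] j6 -0.17410737787421462
pos [ 0.2935 -0.5793  0.2045] F [-0.31  0.67  0.37] w 1.0 t 0.1
axes x [-8.921e-01 -4.518e-01 -3.000e-04] y [-5.0e-04  1.7e-03 -1.0e+00] z [ 0.4518 -0.8921 -0.0017]
shift units(25mm) [-19.699  -3.789 -15.307]
turn units(.1rad) [0.018 3.702 0.   ]
shift in target axes [-12.828  -3.821 -21.391] j6 -0.17410737787421462
```

```bash
python3 -m jog '[[0,-1,0,0,0.95,0,0],[0,-1,0,0,0.95,0,0],[0,-1,0,0,0.95,0,0],[0,-0.8,0,0,0.85,0,0]]' && python3 -m jog '[[-0.6,0,-1,0,0,0,0],[-0.6,0,-1,0,0,0,0],[-0.6,0,-1,0,0,0,0],[-0.6,0,-1,0,0,0,0],[-0.6,0,-1,0,0,0,0],[-0.6,0,-1,0,0,0,0],[-0.6,0,-1,0,0,0,0],[-0.6,0,-1,0,0,0,0],[-0.6,0,-1,0,0,0,0],[-0.6,0,-1,0,0,0,0]]' && python3 -m jog '[[-0.6,0,-1,0,0,0,0],[-0.6,0,-1,0,0,0,0],[-0.6,0,-1,0,0,0,0],[-0.6,0,-1,0,0,0,0],[-0.6,0,-1,0,0,0,0],[-0.6,0,-1,0,0,0,0],[-0.6,0,-1,0,0,0,0],[-0.6,0,-1,0,0,0,0],[-0.6,0,-1,0,0,0,0],[-0.6,0,-1,0,0,0,0],[-0.4,0,-1,0,0,0,0],[-0.4,0,-0.4,0,0,0,0]]'; python3 - <<'E'
from h import *
from bench import robot,camera
import cv2
plan(robot,[0.56,-0.0156,0.30],5.65,1)
for n in ["wrist","top"]:
    c=camera(n); cv2.imwrite(f"pics/{n}1.png",c["img"][:,:,::-1]); np.savez(f"pics/{n}1.npz",**c)
E
```

```text
clock: 0.43
ee_pos: [0.2938, -0.5799, 0.302]
tcp_rot: [-0.102, 2.172, -2.174]
contact_force: [-0.2, -0.5, 1.1]
gripper_width: 0.753
clock: 1.27
ee_pos: [0.4185, -0.3148, 0.3]
tcp_rot: [-0.108, 2.172, -2.17]
contact_force: [0.6, -0.4, 0.3]
gripper_width: 0.046
clock: 2.27
ee_pos: [0.5594, -0.0132, 0.3001]
tcp_rot: [-0.111, 2.171, -2.169]
contact_force: [0.3, -0.8, -0.5]
gripper_width: 0.005
pos [ 0.5594 -0.0132  0.3001] F [ 0.34 -0.84 -0.48] w 0.005 t 2.2667
axes x [-9.949e-01 -1.013e-01  7.000e-04] y [-8.e-04  8.e-04 -1.e+00] z [ 1.013e-01 -9.949e-01 -9.000e-04]
shift units(25mm) [-0.015  0.002  0.098]
turn units(.1rad) [0.009 0.029 0.007]
shift in target axes [-0.015  0.002  0.097] j6 1.2427136697647014
```

View pics/wrist1.png

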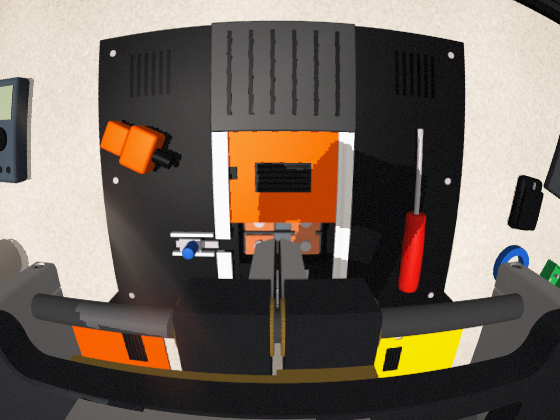

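```bash
cat >> h.py <<'E'
def fz(c,u,v,z):
    K=c["intrinsics"];R=c["R"];t=c["t"]
    x=(u-K[0,2])/K[0,0];y=(v-K[1,2])/K[1,1];r=np.hypot(x,y)
    d=np.array([np.sin(r)*x/r,np.sin(r)*y/r,np.cos(r)]); d=R.T@d;o=-R.T@t
    return o+d*(z-o[2])/d[2]
E
python3 - <<'E'
import cv2,numpy as np
from h import *
c=np.load("pics/wrist1.npz"); print(c["intrinsics"],-c["R"].T@c["t"],c["R"])
i=cv2.imread("pics/wrist1.png"); cv2.imwrite("pics/wrist1c.png",cv2.resize(i[110:285,150:370],None,fx=3.5,fy=3.4,interpolation=cv2.INTER_CUBIC))
for n,u,v,z in [("padrl",256,164,.137),("padrr",311,164,.137),("padfl",256,192,.137),("padfr",311,192,.137),("hoodL",212,131,.1475),("hoodR",354,131,.1475),("knobtop",191,243,.168),("cfl",231,222,.136),("cfr",337,222,.136),("screw rl",113,53,.133),("screw rr",450,55,.133),("scr fl",132,295,.133),("scr fr",431,295,.133)]:
    print(n,fz(c,u,v,z).round(4))
E
```

```text
[[325.1922621    0.         277.05108048]
 [  0.         325.1922621  210.98441643]
 [  0.           0.           1.        ]] [ 0.62998204 -0.00516008  0.48000214] [[ 1.01717259e-01 -9.94813299e-01 -3.16483113e-04]
 [-9.63888040e-01 -9.86339222e-02  2.47368543e-01]
 [-2.46116732e-01 -2.48565959e-02 -9.68921413e-01]]
padrl [0.5916 0.0134 0.137 ]
padrr [ 0.5977 -0.0446  0.137 ]
padfl [0.5615 0.0107 0.137 ]
padfr [ 0.5676 -0.0482  0.137 ]
hoodL [0.623  0.0613 0.1475]
hoodR [ 0.6382 -0.0839  0.1475]
knobtop [0.5072 0.0727 0.168 ]
cfl [0.5249 0.0355 0.136 ]
cfr [ 0.5368 -0.0817  0.136 ]
screw rl [0.7097 0.1933 0.133 ]
screw rr [ 0.7489 -0.1954  0.133 ]
scr fl [0.41   0.1628 0.133 ]
scr fr [ 0.4488 -0.2276  0.133 ]
```

View pics/wrist1c.png

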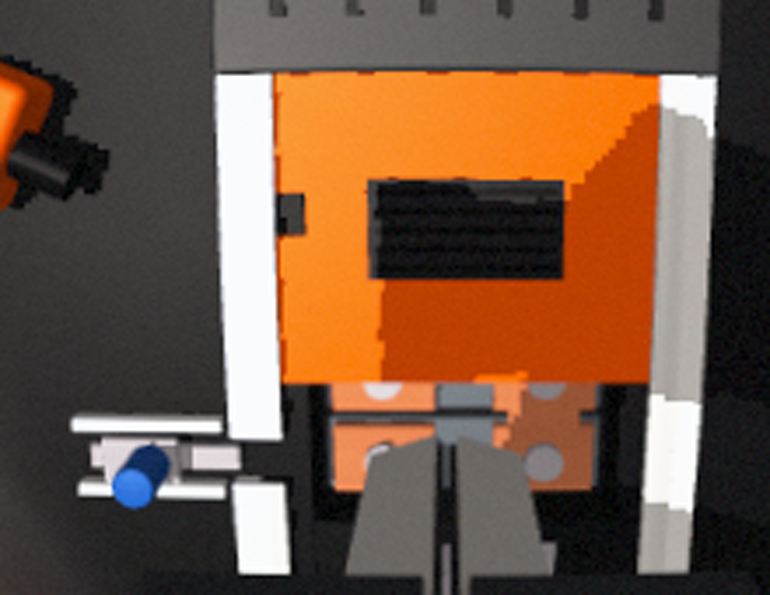

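```bash
python3 - <<'E'
from h import *
from bench import robot
c=np.load("pics/wrist1.npz"); print(fz(c,188,253.5,.168))
plan(robot,[0.5796,-0.0168,0.145],5.8,1)
E
```

```text
[0.49493882 0.07586707 0.168     ]
pos [ 0.5598 -0.0147  0.2999] F [0.56 0.18 0.06] w 0.004 t 2.3667
axes x [-9.948e-01 -1.014e-01  8.000e-04] y [-8.e-04  1.e-04 -1.e+00] z [ 1.014e-01 -9.948e-01 -1.000e-04]
shift units(25mm) [-0.782  6.197  0.165]
turn units(.1rad) [0.001 0.004 0.008]
shift in target axes [-0.778  6.198  0.164] j6 1.2405906538889797
```

```bash
python3 -m jog '[[-0.4,0,0.08,0,0,0,0],[-0.38,0.7,0.08,0,0,0,0],[0,1,0,0,0,0,0],[0,1,0,0,0,0,0],[0,1,0,0,0,0,0],[0,0.8,0,0,0,0,0],[0,0.6,0,0,0,0,0],[0,0.5,0,0,0,0,0],[0,0.3,0,0,0,0,0],[0,0,0,0,0,0,0],[0,0,0,0,0,0,0]]'; python3 - <<'E'
from h import *
from bench import robot,camera
import cv2
plan(robot,[0.5796,-0.0168,0.137],5.8,1)
c=camera("wrist"); cv2.imwrite(f"pics/w2.png",c["img"][:,:,::-1])
E
```

```text
clock: 3.28
ee_pos: [0.5795, -0.0186, 0.1533]
tcp_rot: [-0.106, 2.171, -2.171]
contact_force: [0.0, -0.5, 0.2]
gripper_width: 0.005
pos [ 0.5795 -0.0186  0.1533] F [ 0.04 -0.54  0.16] w 0.005 t 3.2833
axes x [-9.952e-01 -9.790e-02 -4.000e-04] y [ 4.e-04 -2.e-04 -1.e+00] z [ 9.790e-02 -9.952e-01  2.000e-04]
shift units(25mm) [-0.011  0.651 -0.073]
turn units(.1rad) [-0.002 -0.032 -0.004]
shift in target axes [-0.012  0.651 -0.073] j6 1.2452480089904479
```

View pics/w2.png

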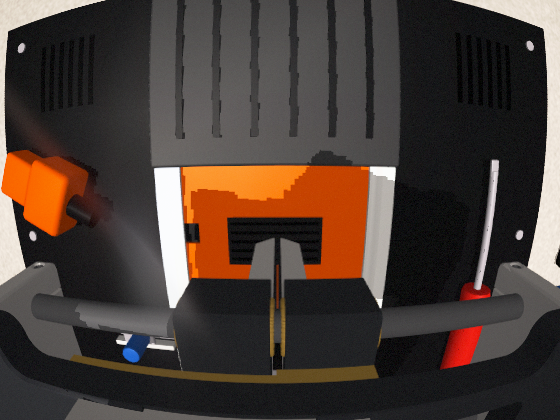

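The fingertips (277,240) are centred over the black pad (228–322, 218–264). Easing down.

```bash
python3 -m jog '[[0,0.2,-0.05,0,0,0,0],[0,0.15,0,0,0,0,0],[0,0.1,0,0,0,0,0],[0,0.06,0,0,0,0,0],[0,0,0,0,0,0,0],[0,0,0,0,0,0,0]]'; for k in 1 2 3; do :; done; python3 -m jog '[[0,0.02,0,0,0,0,0],[0,0.02,0,0,0,0,0],[0,0,0,0,0,0,0]]'
```

```text
clock: 3.83
ee_pos: [0.579, -0.0167, 0.1402]
tcp_rot: [-0.108, 2.171, -2.171]
contact_force: [0.1, 1.3, -0.3]
gripper_width: 0.005
clock: 4.08
ee_pos: [0.579, -0.0167, 0.1392]
tcp_rot: [-0.107, 2.171, -2.171]
contact_force: [0.0, 0.4, 0.4]
gripper_width: 0.009
```

```bash
python3 -m jog '[[0,0.02,0,0,0,0,0],[0,0.02,0,0,0,0,0],[0,0,0,0,0,0,0]]'; python3 -m jog '[[0,0.02,0,0,0,0,0],[0,0,0,0,0,0,0],[0,0,0,0,0,0,0]]'
```

```text
clock: 4.33
ee_pos: [0.579, -0.0167, 0.1381]
tcp_rot: [-0.107, 2.171, -2.171]
contact_force: [-0.4, 0.1, -0.4]
gripper_width: 0.006
clock: 4.58
ee_pos: [0.579, -0.0167, 0.1377]
tcp_rot: [-0.107, 2.171, -2.171]
contact_force: [0.4, 0.0, -0.1]
gripper_width: 0.006
```

```bash
python3 -m jog '[[0,0.02,0,0,0,0,0],[0,0,0,0,0,0,0],[0,0,0,0,0,0,0]]'; python3 -m jog '[[0,0.02,0,0,0,0,0],[0,0,0,0,0,0,0],[0,0,0,0,0,0,0]]'
```

```text
clock: 4.83
ee_pos: [0.5791, -0.0167, 0.1373]
tcp_rot: [-0.107, 2.171, -2.171]
contact_force: [-0.3, -0.1, 0.6]
gripper_width: 0.004
clock: 5.08
ee_pos: [0.5793, -0.0168, 0.1373]
tcp_rot: [-0.107, 2.17, -2.171]
contact_force: [-2.4, -0.1, 4.4]
gripper_width: 0.005
```

```bash
python3 -m jog '[[0,0.016,0,0,0,0,0],[0,0,0,0,0,0,0],[0,0,0,0,0,0,0]]'; python3 -m jog '[[0,0.008,0,0,0,0,0],[0,0,0,0,0,0,0],[0,0,0,0,0,0,0]]'
```

```text
clock: 5.33
ee_pos: [0.5796, -0.0169, 0.1373]
tcp_rot: [-0.106, 2.17, -2.171]
contact_force: [-1.9, 0.5, 5.1]
gripper_width: 0.007
clock: 5.58
ee_pos: [0.5797, -0.0169, 0.1373]
tcp_rot: [-0.106, 2.17, -2.17]
contact_force: [-2.1, 0.6, 5.4]
gripper_width: 0.006
```

```bash
python3 -m jog '[[0,0.02,0,0,0,0,0],[0,0.02,0,0,0,0,0],[0,0,0,0,0,0,0]]'; python3 -m jog '[[0.02,0.02,0,0,0,0,0],[0.02,0,0,0,0,0,0],[0,0,0,0,0,0,0]]'
```

```text
clock: 5.83
ee_pos: [0.5803, -0.017, 0.1372]
tcp_rot: [-0.104, 2.168, -2.17]
contact_force: [-1.6, 1.1, 9.8]
gripper_width: 0.004
clock: 6.08
ee_pos: [0.5802, -0.017, 0.1372]
tcp_rot: [-0.101, 2.167, -2.169]
contact_force: [0.8, 1.3, 9.5]
gripper_width: 0.001
```

```bash
python3 -m jog '[[0.03,0.006,0,0,0,0,0],[0.03,0.006,0,0,0,0,0],[0.03,0,0,0,0,0,0],[0.03,0,0,0,0,0,0]]'; python3 -m jog '[[0.04,0.004,0,0,0,0,0],[0.04,0,0,0,0,0,0],[0.04,0,0,0,0,0,0],[0.04,0,0,0,0,0,0]]'
```

```text
clock: 6.42
ee_pos: [0.5778, -0.0176, 0.1372]
tcp_rot: [-0.099, 2.166, -2.169]
contact_force: [1.1, 0.2, 9.0]
gripper_width: 0.004
clock: 6.75
ee_pos: [0.5739, -0.018, 0.1372]
tcp_rot: [-0.099, 2.165, -2.169]
contact_force: [2.1, 0.4, 9.0]
gripper_width: 0.002
```

```bash
python3 -m jog '[[0.05,0.006,0,0,0,0,0],[0.06,0.006,0,0,0,0,0],[0.06,0,0,0,0,0,0],[0.06,0,0,0,0,0,0],[0.06,0,0,0,0,0,0],[0.06,0,0,0,0,0,0]]'; python3 -m jog '[[0.06,0.006,0,0,0,0,0],[0.06,0.006,0,0,0,0,0],[0.06,0,0,0,0,0,0],[0.06,0,0,0,0,0,0],[0.06,0,0,0,0,0,0],[0.06,0,0,0,0,0,0]]'
```

```text
clock: 7.25
ee_pos: [0.5655, -0.019, 0.1372]
tcp_rot: [-0.098, 2.165, -2.169]
contact_force: [1.7, 0.4, 9.2]
gripper_width: 0.002
clock: 7.75
ee_pos: [0.5568, -0.02, 0.1372]
tcp_rot: [-0.098, 2.164, -2.169]
contact_force: [2.6, -0.6, 11.2]
gripper_width: 0.006
```

```bash
python3 -m jog '[[0.06,0,0,0,0,0,0],[0.06,0,0,0,0,0,0],[0.06,0,0,0,0,0,0],[0.06,0,0,0,0,0,0],[0.06,0,0,0,0,0,0],[0.06,0,0,0,0,0,0],[0.06,0,0,0,0,0,0],[0.06,0,0,0,0,0,0]]'; python3 - <<'E'
from h import *
from bench import robot,camera
import cv2
plan(robot,[0.57,-0.0168,0.137],5.8,1)
for n in ("wrist","scene"):
  c=camera(n); cv2.imwrite(f"pics/{n}3.png",c["img"][:,:,::-1])
E
```

```text
clock: 8.42
ee_pos: [0.5449, -0.0212, 0.1372]
tcp_rot: [-0.097, 2.164, -2.169]
contact_force: [2.1, -0.2, 11.7]
gripper_width: 0.007
pos [ 0.5449 -0.0212  0.1372] F [ 2.15 -0.16 11.72] w 0.007 t 8.4167
axes x [-0.9951 -0.0985 -0.0087] y [ 0.0089 -0.0017 -1.    ] z [ 0.0985 -0.9951  0.0026]
shift units(25mm) [-1.016  0.017 -0.076]
turn units(.1rad) [-0.026 -0.026 -0.087]
shift in target axes [-1.016  0.008 -0.073] j6 1.2248384300617312
```

View pics/wrist3.png

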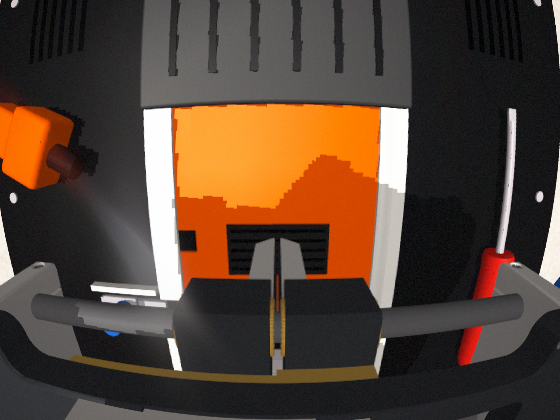

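The cover follows the fingers (its pad is still under the tips). Continuing.

```bash
python3 -m jog '[[0.06,0,0,0,0,0,0],[0.06,0,0,0,0,0,0],[0.06,0,0,0,0,0,0],[0.06,0,0,0,0,0,0],[0.06,0,0,0,0,0,0],[0.06,0,0,0,0,0,0],[0.06,0,0,0,0,0,0],[0.06,0,0,0,0,0,0]]'; python3 -m jog '[[0.06,0,0,0,0,0,0],[0.06,0,0,0,0,0,0],[0.06,0,0,0,0,0,0],[0.06,0,0,0,0,0,0],[0.06,0,0,0,0,0,0]]'
```

```text
clock: 9.18
ee_pos: [0.533, -0.0224, 0.1372]
tcp_rot: [-0.097, 2.164, -2.169]
contact_force: [1.9, -0.1, 11.3]
gripper_width: 0.004
clock: 9.6
ee_pos: [0.5256, -0.0232, 0.1372]
tcp_rot: [-0.097, 2.164, -2.169]
contact_force: [2.2, -0.1, 12.2]
gripper_width: 0.002
```

```bash
python3 -m jog '[[0.06,0,0,0,0,0,0],[0.06,0,0,0,0,0,0],[0.06,0,0,0,0,0,0],[0.06,0,0,0,0,0,0]]'; python3 -m jog '[[0.05,0,0,0,0,0,0],[0.05,0,0,0,0,0,0],[0.05,0,0,0,0,0,0],[0.05,0,0,0,0,0,0]]';python3 -m jog '[[0.05,0,0,0,0,0,0],[0.05,0,0,0,0,0,0],[0.05,0,0,0,0,0,0]]'
```

```text
clock: 9.93
ee_pos: [0.5196, -0.0238, 0.1372]
tcp_rot: [-0.097, 2.164, -2.169]
contact_force: [3.1, 0.0, 11.1]
gripper_width: 0.003
clock: 10.27
ee_pos: [0.5151, -0.0243, 0.1372]
tcp_rot: [-0.096, 2.163, -2.169]
contact_force: [4.5, 0.7, 10.6]
gripper_width: 0.008
clock: 10.52
ee_pos: [0.512, -0.0246, 0.1372]
tcp_rot: [-0.093, 2.163, -2.168]
contact_force: [6.8, 0.9, 7.5]
gripper_width: 0.003
```

Strip engaged; press fell to 7.5 N, so I add some.

```bash
python3 -m jog '[[0,0.02,0,0,0,0,0],[0,0.02,0,0,0,0,0],[0,0,0,0,0,0,0]]'
```

```text
clock: 10.77
ee_pos: [0.5118, -0.0246, 0.1371]
tcp_rot: [-0.095, 2.163, -2.168]
contact_force: [2.4, 1.1, 14.2]
gripper_width: 0.006
```

```bash
python3 -m jog '[[0.03,0,0,0,0,0,0],[0.03,0,0,0,0,0,0]]'; python3 -m jog '[[0.03,0,0,0,0,0,0],[0.03,0,0,0,0,0,0]]'; python3 -m jog '[[0.03,0,0,0,0,0,0],[0.03,0,0,0,0,0,0]]'
```

```text
clock: 10.93
ee_pos: [0.511, -0.0248, 0.1372]
tcp_rot: [-0.092, 2.162, -2.168]
contact_force: [4.7, 1.6, 13.4]
gripper_width: 0.003
clock: 11.1
ee_pos: [0.5093, -0.0251, 0.1372]
tcp_rot: [-0.093, 2.162, -2.168]
contact_force: [4.7, 0.5, 12.9]
gripper_width: 0.004
clock: 11.27
ee_pos: [0.5078, -0.0253, 0.1372]
tcp_rot: [-0.093, 2.162, -2.168]
contact_force: [5.1, 0.4, 13.8]
gripper_width: 0.003
```

```bash
python3 -m jog '[[0.03,0,0,0,0,0,0],[0.03,0,0,0,0,0,0],[0.03,0,0,0,0,0,0]]'; python3 -m jog '[[0.03,0,0,0,0,0,0],[0.03,0,0,0,0,0,0],[0.03,0,0,0,0,0,0]]'; python3 -m jog '[[0.03,0,0,0,0,0,0],[0.03,0,0,0,0,0,0]]'; python3 - <<'E'
from h import *
from bench import robot,camera
import cv2
for n in ("wrist","top"):
  c=camera(n); cv2.imwrite(f"pics/{n}4.png",c["img"][:,:,::-1]); np.savez(f"pics/{n}4.npz",**c)
E
```

```text
clock: 11.52
ee_pos: [0.5056, -0.0255, 0.1372]
tcp_rot: [-0.093, 2.162, -2.168]
contact_force: [4.9, 0.5, 13.3]
gripper_width: 0.006
clock: 11.77
ee_pos: [0.5033, -0.0258, 0.1372]
tcp_rot: [-0.093, 2.162, -2.168]
contact_force: [4.6, -0.3, 13.7]
gripper_width: 0.004
clock: 11.93
ee_pos: [0.5019, -0.0259, 0.1372]
tcp_rot: [-0.093, 2.162, -2.168]
contact_force: [4.0, 0.7, 13.3]
gripper_width: 0.008
```

View pics/wrist4.png

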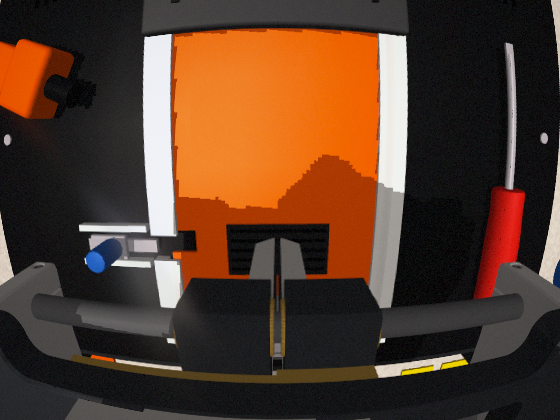

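The notch (187,241) is nearly in line with the bolt tongue (145,245): a few mm left. Fine steps now.

```bash
python3 -m jog '[[0.02,0,0,0,0,0,0],[0.02,0,0,0,0,0,0]]'; python3 -m jog '[[0.02,0,0,0,0,0,0],[0.02,0,0,0,0,0,0]]';  python3 -m jog '[[0.02,0,0,0,0,0,0],[0.02,0,0,0,0,0,0]]'
```

```text
clock: 12.2
ee_pos: [0.5009, -0.026, 0.1372]
tcp_rot: [-0.093, 2.162, -2.168]
contact_force: [4.6, -0.5, 13.3]
gripper_width: 0.007
clock: 12.37
ee_pos: [0.4999, -0.0261, 0.1372]
tcp_rot: [-0.093, 2.162, -2.168]
contact_force: [4.7, 0.8, 13.2]
gripper_width: 0.007
clock: 12.53
ee_pos: [0.499, -0.0262, 0.1372]
tcp_rot: [-0.093, 2.162, -2.168]
contact_force: [6.0, 0.5, 12.0]
gripper_width: 0.005
```

```bash
python3 -m jog '[[0.02,0,0,0,0,0,0],[0.02,0,0,0,0,0,0]]'; python3 -m jog '[[0.02,0,0,0,0,0,0],[0,0,0,0,0,0,0]]'
```

```text
clock: 12.7
ee_pos: [0.4988, -0.0263, 0.1372]
tcp_rot: [-0.09, 2.16, -2.167]
contact_force: [8.8, 1.1, 9.6]
gripper_width: 0.005
clock: 12.87
ee_pos: [0.4985, -0.0263, 0.1372]
tcp_rot: [-0.089, 2.16, -2.167]
contact_force: [8.2, 0.8, 10.5]
gripper_width: 0.005
```

```bash
python3 -m jog '[[0,0.012,0,0,0,0,0],[0.015,0,0,0,0,0,0],[0.015,0,0,0,0,0,0],[0,0,0,0,0,0,0]]';  python3 - <<'E'
from h import *
from bench import robot,camera
import cv2
for n in ("wrist","scene"):
  c=camera(n); cv2.imwrite(f"pics/{n}5.png",c["img"][:,:,::-1]); np.savez(f"pics/{n}5.npz",**c)
  i=c["img"][:,:,::-1]
  i=i[200:300,60:340] if n=="wrist" else i[170:270,230:370]
  cv2.imwrite(f"pics/{n}5c.png",cv2.resize(i,None,fx=2.8*(1 if n=="wrist" else 2),fy=2.8*(1 if n=="wrist" else 2),interpolation=cv2.INTER_CUBIC))
E
```

```text
clock: 13.2
ee_pos: [0.4981, -0.0263, 0.1372]
tcp_rot: [-0.088, 2.16, -2.166]
contact_force: [9.3, 1.7, 10.4]
gripper_width: 0.004
```

View pics/wrist5c.png

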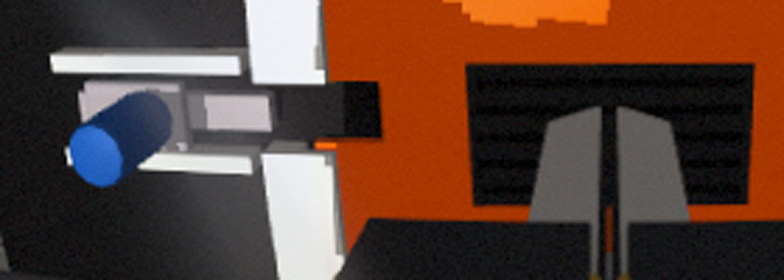

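View pics/scene5c.png

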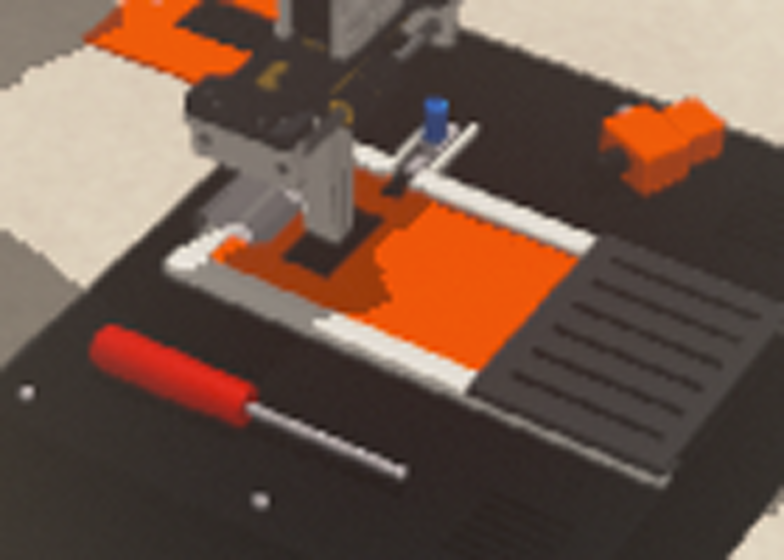

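Notch (crop y 82–138) is centred on the tongue (93–131) and the motion has stalled with rising force, so the cover is home. Lifting straight off.

```bash
python3 -m jog '[[-0.01,-0.02,0,0,0,0,0],[-0.01,-0.03,0,0,0,0,0],[-0.01,-0.05,0,0,0,0,0],[0,-0.05,0,0,0,0,0],[0,-0.2,0,0,0,0,0],[0,-0.5,0,0,0,0,0],[0,-1,0,0,0,0,0],[0,-0.8,0,0,0,0,0],[0,0,0,0,0,0,0]]';  python3 - <<'E'
from h import *
from bench import robot,camera
import cv2
c=camera("wrist"); cv2.imwrite(f"pics/w6.png",c["img"][:,:,::-1]); np.savez(f"pics/w6.npz",**c)
plan(robot,[0.4921,0.1082,0.20],5.8,1)
E
```

```text
clock: 14.05
ee_pos: [0.4937, -0.0257, 0.2018]
tcp_rot: [-0.103, 2.167, -2.17]
contact_force: [1.2, 0.3, -0.2]
gripper_width: 0.005
pos [ 0.4928 -0.0254  0.1997] F [ 0.34  0.18 -0.86] w 0.008 t 14.1
axes x [-0.9951 -0.0987 -0.0016] y [ 1.6e-03 -6.0e-04 -1.0e+00] z [ 9.870e-02 -9.951e-01  7.000e-04]
shift units(25mm) [-0.501 -0.017 -5.322]
turn units(.1rad) [-0.007 -0.023 -0.016]
shift in target axes [-0.513 -0.014 -5.32 ] j6 1.1902119190527716
```

View pics/w6.png

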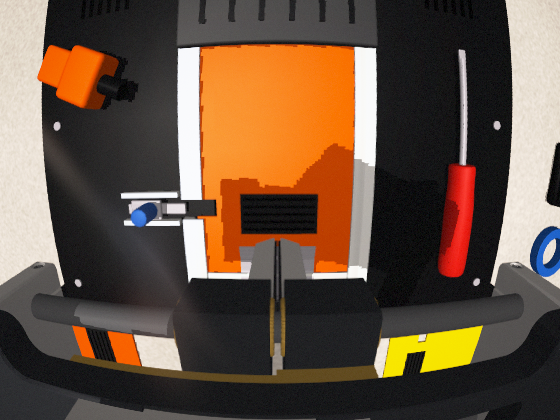

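```bash
python3 - <<'E'
from h import *
import cv2
c=np.load("pics/w6.npz"); i=c["img"][:,:,::-1]
cv2.imwrite("pics/w6c.png",cv2.resize(i[180:280,100:360],None,fx=3,fy=3,interpolation=cv2.INTER_CUBIC))
print(fz(c,279,214,.137),fz(c,138,217.5,.168),fz(c,208,207.5,.136))
E
```

```text
[ 0.50019006 -0.02581079  0.137     ] [0.49534899 0.07683497 0.168     ] [0.4996516  0.03045073 0.136     ]
```

View pics/w6c.png

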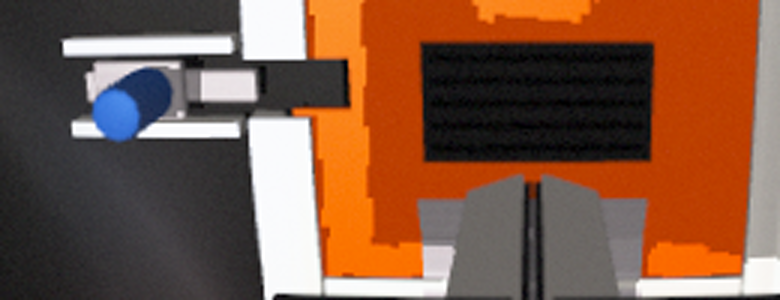

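```bash
python3 -m jog '[[-0.1,0,-0.6,0,0,0,0],[-0.1,0,-1,0,0,0,0],[-0.1,0,-1,0,0,0,0],[-0.1,0,-1,0,0,0,0],[-0.1,0,-1,0,0,0,0],[0,0,-0.6,0,0,0,0],[0,0,-0.3,0,0,0,0],[0,0,0,0,0,0,0]]';  python3 - <<'E'
from h import *
from bench import robot,camera
import cv2
plan(robot,[0.4921,0.1102,0.153],5.8,1)
c=camera("wrist"); cv2.imwrite(f"pics/w7.png",c["img"][:,:,::-1]); np.savez(f"pics/w7.npz",**c)
E
```

```text
clock: 14.77
ee_pos: [0.4898, 0.1137, 0.1966]
tcp_rot: [-0.114, 2.172, -2.171]
contact_force: [-0.1, 0.3, -0.2]
gripper_width: 0.009
pos [0.4898 0.1137 0.1966] F [-0.12  0.3  -0.23] w 0.009 t 14.7667
axes x [-0.9949 -0.1007  0.0038] y [-0.0038 -0.     -1.    ] z [ 1.007e-01 -9.949e-01 -4.000e-04]
shift units(25mm) [-0.083  1.745  0.151]
turn units(.1rad) [ 0.004 -0.004  0.038]
shift in target axes [-0.077  1.745  0.15 ] j6 1.4722911691655236
```

View pics/w7.png

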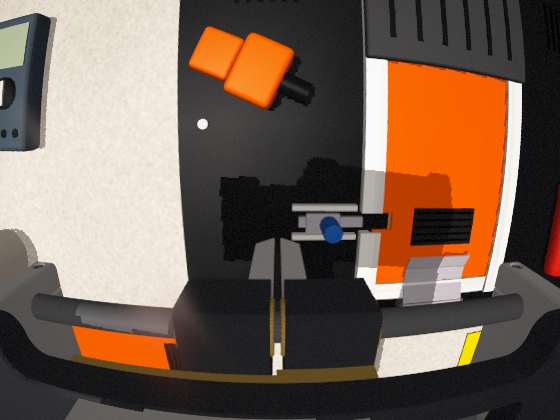

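```bash
python3 -m jog '[[-0.08,0.3,0,0,0,0,0],[0,0.5,0,0,0,0,0],[0,0.5,0,0,0,0,0],[0,0.3,0,0,0,0,0],[0,0.1,0,0,0,0,0],[0,0,0,0,0,0,0],[0,0,0,0,0,0,0]]';  python3 - <<'E'
from h import *
from bench import robot,camera
import cv2
plan(robot,[0.4934,0.0957,0.153],5.8,1)
for n in ("wrist","scene"):
  c=camera(n); cv2.imwrite(f"pics/{n}8.png",c["img"][:,:,::-1])
E
```

```text
clock: 15.4
ee_pos: [0.4934, 0.1128, 0.156]
tcp_rot: [-0.107, 2.171, -2.171]
contact_force: [-0.3, 0.7, -0.8]
gripper_width: 0.007
pos [0.4934 0.1128 0.156 ] F [-0.33  0.72 -0.78] w 0.007 t 15.4
axes x [-9.952e-01 -9.840e-02  1.000e-04] y [-1.e-04 -0.e+00 -1.e+00] z [ 0.0984 -0.9952  0.    ]
shift units(25mm) [0.067 0.118 0.679]
turn units(.1rad) [-0.    -0.027  0.001]
shift in target axes [0.069 0.118 0.679] j6 1.4726411273842852
```

View pics/wrist8.png

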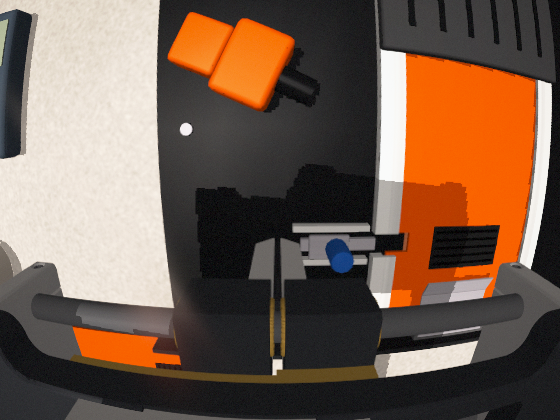

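```bash
python3 -m jog '[[0.06,0.1,0.2,0,0,0,0],[0,0,0.15,0,0,0,0],[0,0,0.1,0,0,0,0],[0,0,0.05,0,0,0,0],[0,0,0,0,0,0,0]]'; python3 -m jog '[[0,0,0.06,0,0,0,0],[0,0,0.06,0,0,0,0],[0,0,0.06,0,0,0,0],[0,0,0,0,0,0,0]]'; python3 -m jog '[[0,0,0.06,0,0,0,0],[0,0,0.06,0,0,0,0],[0,0,0.06,0,0,0,0],[0,0,0,0,0,0,0]]'
```

```text
clock: 15.92
ee_pos: [0.4932, 0.1, 0.1537]
tcp_rot: [-0.106, 2.171, -2.171]
contact_force: [0.2, -0.2, 0.4]
gripper_width: 0.004
clock: 16.25
ee_pos: [0.4936, 0.0957, 0.1536]
tcp_rot: [-0.107, 2.171, -2.171]
contact_force: [-0.6, 0.1, -0.0]
gripper_width: 0.007
clock: 16.58
ee_pos: [0.4939, 0.0914, 0.1536]
tcp_rot: [-0.107, 2.171, -2.17]
contact_force: [0.1, 2.8, 0.1]
gripper_width: 0.004
```

```bash
python3 -m jog '[[0,0,0.06,0,0,0,0],[0,0,0.06,0,0,0,0],[0,0,0.06,0,0,0,0],[0,0,0,0,0,0,0]]'; python3 -m jog '[[0,0,0.06,0,0,0,0],[0,0,0.06,0,0,0,0],[0,0,0.06,0,0,0,0],[0,0,0,0,0,0,0]]'; python3 - <<'E'
from bench import camera
import cv2
c=camera("wrist"); cv2.imwrite(f"pics/w9.png",c["img"][:,:,::-1])
E
```

```text
clock: 16.92
ee_pos: [0.4944, 0.0867, 0.1536]
tcp_rot: [-0.107, 2.171, -2.171]
contact_force: [-0.0, 0.9, -0.3]
gripper_width: 0.004
clock: 17.25
ee_pos: [0.4949, 0.0821, 0.1536]
tcp_rot: [-0.107, 2.171, -2.171]
contact_force: [-0.7, 1.5, -0.0]
gripper_width: 0.006
```

View pics/w9.png

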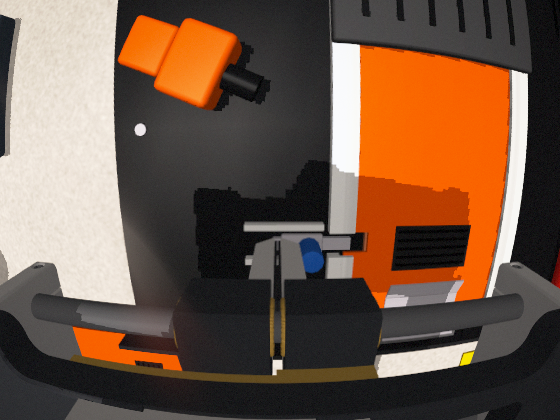

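The finger pushes the knob (311,255) and the tongue (340,242) is entering the notch. Continuing to the end stop.

```bash
python3 -m jog '[[0,0,0.06,0,0,0,0],[0,0,0.06,0,0,0,0],[0,0,0.04,0,0,0,0],[0,0,0,0,0,0,0]]'; python3 -m jog '[[0,0,0.06,0,0,0,0],[0,0,0.06,0,0,0,0],[0,0,0.04,0,0,0,0],[0,0,0,0,0,0,0]]'; python3 -m jog '[[0,0,0.04,0,0,0,0],[0,0,0.04,0,0,0,0],[0,0,0,0,0,0,0]]'
```

```text
clock: 17.63
ee_pos: [0.4953, 0.0782, 0.1536]
tcp_rot: [-0.107, 2.171, -2.171]
contact_force: [-0.3, 1.6, -0.2]
gripper_width: 0.005
clock: 17.97
ee_pos: [0.4954, 0.0767, 0.1536]
tcp_rot: [-0.107, 2.177, -2.165]
contact_force: [-0.3, 10.7, 1.6]
gripper_width: 0.003
clock: 18.22
ee_pos: [0.4954, 0.0763, 0.1537]
tcp_rot: [-0.107, 2.181, -2.161]
contact_force: [0.1, 16.0, 2.7]
gripper_width: 0.005
```

```bash
python3 -m jog '[[0,0,-0.1,0,0,0,0],[0,0,-0.2,0,0,0,0],[0,0,-0.4,0,0,0,0],[0,0,-0.3,0,0,0,0],[0,-0.5,0,0,0,0,0],[0,-1,0,0,0,0,0],[-0.2,-1,0,0,0,0,0],[-0.3,-1,0,0,0,0,0],[-0.3,-0.5,0,0,0,0,0],[0,0,0.3,0,0,0,0],[0,0,0,0,0,0,0]]'; python3 - <<'E'
from h import *
from bench import camera
import cv2
for n in ("wrist","top"):
  c=camera(n); i=c["img"][:,:,::-1]; cv2.imwrite(f"pics/{n}10.png",i); np.savez(f"pics/{n}10.npz",**c)
i=cv2.imread("pics/wrist10.png"); cv2.imwrite("pics/w10c.png",cv2.resize(i[130:300,200:460],None,fx=3,fy=3,interpolation=cv2.INTER_CUBIC))
E
```

```text
clock: 19.13
ee_pos: [0.5143, 0.0911, 0.2537]
tcp_rot: [-0.106, 2.17, -2.172]
contact_force: [-0.6, 0.3, -1.0]
gripper_width: 0.007
```

View pics/w10c.png

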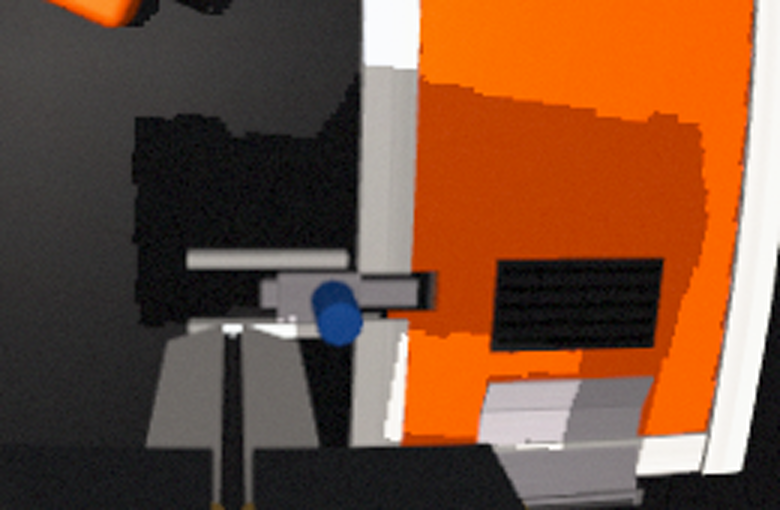

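View pics/top10.png

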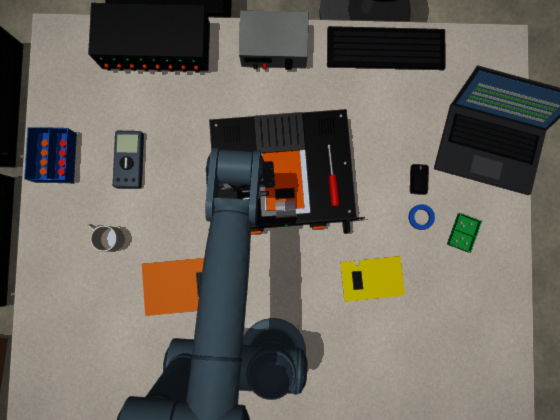

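```bash
python3 - <<'E'
from h import *
from bench import robot
c=np.load("pics/wrist10.npz"); k=fz(c,200+340.5/3-.5,130+327.5/3-.5,.168); print(k, np.linalg.norm(k[:2]-[.4953,.0768]))
print(robot.state()["contact_force"]); robot.close_job()
E
```

```text
[0.49594405 0.05872418 0.168     ] 0.018087289718717557
[ 0.8198874  -0.155199   -0.22045102]
the job is handed in; nothing more can be done
```

I slid the orange cover home against the stop and shot the bolt into its notch. I handed the job in at about 19 s; no verdict is reported.

- **Cover:** I eased onto the rubber pad and drew the cover about 82 mm forward. The highest combined press and pull I read was about 14.7 N, sampled only at the end of each move. It stopped under the strip with the pull force rising. The picture showed the front edge flush with the stop bar and the notch centred on the bolt tongue to about 0.5 mm.
- **Bolt:** I pushed the knob until it met its end stop at about 16 N. The last picture shows the tongue inside the notch, with about 7 mm of notch left beyond it (about 6 mm expected).
- **Disagreement:** the knob's move measured from the pictures was 18 mm, while the finger's path suggests about 19.6 mm. Both fit full travel if the bolt started 2 to 4 mm in, which is within its 5 mm starting tolerance. I did not measure bolt travel directly.
- **Surroundings:** in the last top picture the screwdriver, tape, mug, meter, mouse and screw tray looked unmoved. The arm hid the plug there, but the wrist pictures gave no sign it was disturbed. The fingers never went down into the bay, and the robot was clear of everything when I handed in.

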